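# Empty and lock the tipping pan

## Task

Tip the pan towards you by its handle bar to 45 degrees (anything from 38 to 52 will do) and keep it there for a moment until the stone ball has rolled out into the catch tray, never tipping it past 57 degrees; then bring it fully back level. Next take the longer of the two rods from the rack, leaving the shorter one in its place, and thread it from above down through the upper bushing on the upright and then the lower bushing on the pan's lock arm. Finish holding the rod there, without letting go: upright, at rest, hanging free in both bushings without pressing on them, its foot sticking out clearly below the lower bushing and its black head clear above the upper one, so that I can slip the clip on.

Things in the scene. Friction and masses are not known exactly. Their poses are not given: they have to be found in the camera images.
- stand: Fixed grey tipping stand. Origin on the worktop under the pan's middle; z up, -x its front (towards the robot), y left. Pan pivot along y at x 0, 85 mm high, between cheeks at y +-51 mm. In front the catch tray, inside x -88 to -8, y +-42 mm, floor 6 mm, wooden walls up to 38 mm high. At x 36, y -58 mm an upright 152 mm high bears the upper bushing.
- pan (a joint): Tip angle (rad) of the aluminium pan, 80 x 84 x 36 mm (55 mm of it before the pivot), front open but for a 2 mm lip: 0 level, against its stop; grows as pan and handle lean to the stand's front; limit 1.05. Stiff pivot (0.25 N m friction): the pan stays where it is left. The ball rolls out beyond about 0.55 rad.
- pan_handle (a point): Middle of the pan's handle, a round steel bar 10 mm thick along the stand's y, free over 72 mm between its two upright arms, 75 mm from the pivot axis: straight above it when level (160 mm above the worktop), moving on that arc to the stand's front as the pan tips. The bar can turn between gripper pads. Axes turn with the pan, equal to the stand's when level.
- stone_ball_center (a point): Centre of the polished stone ball, 28 mm in diameter, loose in the pan at the start; it is 81 mm above the worktop there and about 20 mm when it lies in the catch tray.
- upper_bushing (a point): Centre of the top mouth of the upper bushing, a fixed steel block 28 x 28 x 16 mm with an upright through hole 16 mm in diameter, flared by 3 mm at the mouth; 151 mm above the worktop, at x 34, y -80 mm of the stand. The hole runs down from here. Axes as the stand's.
- lower_bushing (a point): Centre of the top mouth of the lower bushing, a block and hole like the upper one but on the pan's lock arm, swinging with the pan. With the pan level it lies right under the upper bushing, mouth 93 mm and underside 77 mm above the worktop. Pushing it down presses the pan on its level stop. Axes turn with the pan.
- lock_rod: The longer rod, loose, about 0.08 kg, 149 mm long: steel shaft 12 mm thick, 115 mm long, tapered foot; on top a square black grip head 20 x 20 x 34 mm. Origin at the end of its foot, z along the rod to the head, x and y square to the head's faces. It stands upright in either hole of the rack, foot 10 mm above the worktop.
- lock_rod_grip (a point): Centre of the longer rod's head, 132 mm above its foot and 17 mm above the underside of the head; 142 mm above the worktop at the start. Axes square to the head's faces.
- short_rod: The shorter rod in the other hole: same thickness and head, shaft 80 mm, total length 114 mm; origin at the end of its foot. To be left in the rack.
- rod_rack: Fixed wooden block 60 x 130 x 50 mm; origin at the centre of its underside. Two upright holes 13 mm in diameter, 40 mm deep, at y +-35 mm hold the rods.
Mind the look-alikes: they are no part of the job. Leave any red look-alike of the lock_rod alone.

How it is judged:
On the way, in this order (a step that is already met when the one before it is completed fails the run):
1. the pan stands tipped between 38 and 52 degrees and the stone ball lies in the catch tray (value of joint pan between 0.663 and 0.908 rad and x of stone_ball_center in the frame of stand between -0.088 and -0.008 m and y of stone_ball_center in the frame of stand between -0.042 and 0.042 m and z of stone_ball_center in the frame of stand below 0.035 m), for 0.2 s.
2. the pan is back level (within 3.4 degrees), the ball still in the catch tray (value of joint pan below 0.06 rad and x of stone_ball_center in the frame of stand between -0.088 and -0.008 m and y of stone_ball_center in the frame of stand between -0.042 and 0.042 m and z of stone_ball_center in the frame of stand below 0.035 m), for 0.2 s.
3. the longer rod's foot has entered the upper bushing from above, not yet the lower one (value of joint pan below 0.06 rad and horizontal distance between lock_rod and upper_bushing below 0.005 m and z of lock_rod in the frame of stand between 0.093 and 0.145 m).
At the end, for the whole second after the job is handed in: Pan level within 3.4 degrees, ball in the catch tray; longer rod held in the fingers, still, upright within 6 degrees, through both bushings, its foot 39 to 70 mm above the worktop (7 to 38 mm below the lower bushing), under 10 N on the stand and pan; shorter rod within 30 mm of its place (all of step 2 and horizontal distance between lock_rod and lower_bushing below 0.006 m and horizontal distance between lock_rod_grip and upper_bushing below 0.01 m and angle between lock_rod's own z axis and vertical below 0.1 rad and height (world z) of lock_rod between 0.039 and 0.07 m and contact force between the fingers and lock_rod above 1 N and contact force between lock_rod and stand below 10 N and linear speed of lock_rod below 0.03 m/s and distance of short_rod from where it was at the start of the episode below 0.03 m); the arm keeps its last pose, push and grip.
It fails at once if the pan is tipped past 57 degrees (value of joint pan above 1 rad).
It fails at once if the shorter rod is taken from its place (moved 30 mm) (distance of short_rod from where it was at the start of the episode above 0.03 m).
It also fails if it takes over 70 s, if anything falls off the work surface, if the arm or the gripper's body presses on something with over 40 N, if the wrist force passes 120 N, or if a joint passes its speed limit or range.

## Robot

A 7-joint arm with a two-finger parallel gripper is mounted at the origin on a cart in front of the work surface, level with it; the furniture and walls round the work are solid. World frame = base frame: x ahead of the robot, y to its left, z up, the work surface at z = 0. Lengths are in m, angles in rad, forces in N, time in s.
With the tool pointing down it reaches from about 0.4 to 0.85 m from the base axis. Payload 10.4 kg.
Tool frame: the origin (TCP) lies at the very end of the fingers, on their centre line; the grasp point (between the pads) lies 19 mm behind it; z points along the fingers, y is the direction in which the jaws open and shut (so a half turn about z gives the same grasp; the last joint's range is limited). The gripper opens to 85 mm and grips with 20 to 120 N. Pads are 22 mm wide; open, the fingers measure 114 mm over their backs; the gripper's body (76 mm by 85 mm) begins 54 mm behind the grasp point. The pads swing forward as they close: fully open they stand 13 mm farther back than shut.
Start: joints at [-1.152, 0.332, -0.065, 1.46, 0.022, 1.35, -0.088], TCP at [0.267, 0.565, 0.231] pointing down, gripper open.
Joint ranges: [-2.6, 2.6], [-0.5, 2.12], [-1.47, 1.34], [0.16, 2.42], [-1.27, 4.41], [0.06, 2.06], [-2.6, 2.6]. Speed limits (rad/s): [2.22, 2.22, 2.79, 2.79, 3.14, 3.14, 3.14].

## Interface

Orientations are given as a unit quaternion [x, y, z, w].
In Python, from workcell import get_obs, camera, camera_info, hand_in gives the robot as it stands.
- The arm moves only by the tool move_arm, never from a script. Its argument "moves" is a list of rows, each a list of 3 entries, a list of its own where there are three numbers: the shift along the tool's x, y, z in units of 25 mm (1.0 is 25 mm), then the turn, a rotation vector about the tool's x, y, z in degrees, then the opening, from 0 (shut) to 1 (fully open). A call has 1 to 5 rows; each row shifts and turns the commanded pose from where the row before left it, along the tool's axes as they then stand; what a row does not reach is not made up. A row lasts 1/8 s, in which the tool goes at most 62.5 mm and 10.7 degrees, less where a joint would pass 70% of its speed; a pose out of reach is approached as far as the arm can. A call is refused whole if a number of a shift passes 1 or a number of a turn 10.7, either way. A call with a gripper value outside its range is refused whole. The fingers move at their own pace and stop on an object; "squeeze" is the grip in N (left out, the last holds). Time passes only in rows, so rows that do not move let the fingers close. It gives the time, the measured TCP pose, the force and the opening at its end, in the units of the state.
- get_obs(): the state, without advancing time (a new reading comes with each control period).
- camera(name): name is "scene" or "top"; returns the picture (384x512x3 uint8, red, green, blue); there is no depth.
- camera_info(name): a dict with "fx", "fy", "cx", "cy" (pixels), "origin" and "rotation" of the camera in the world. Camera axes: x right, y down, z forward; pixel columns grow to the right and rows downward; lengths in m; the calibration is good to about 2 mm. A picture is of the moment at which its call begins. camera_info takes no time and is no camera call.
- hand_in(): hands the job in, once; it reports no verdict.
The state is a dict: "clock": time; "joint_pos": joint angles; "joint_velocities": joint speeds; "tau": joint torques, N m; "position": TCP position; "ee_rot": TCP orientation; "ft_force": force on the tool from outside, world axes, zero at the start; "torque": the same for the moment, N m; "grip_width": opening from 0.0 (shut) to 1.0 (fully open).
Only numpy, scipy, OpenCV 4.12 (cv2) and the standard library are available. Lean on these libraries where they do the work, as an engineer would, in place of code of your own. Each camera call takes 0.05 s, during which the arm holds its last target. There are 200 camera calls.

## Working session

There is one attempt and no reset: what is moved stays moved. The work goes in short steps, Python scripts to look and compute and a tool call to move; the robot and the scene stay as the last step left them, time stands still between calls to the robot, and variables do not carry over. Pictures are saved under pics/ and viewed, about 8 in all and at most 12, crops included, and the job is handed in when it is done.

Besides the shell and the picture viewer there is one more tool, called as name(argument=value, ...), one argument or row to a line, values as JSON. move_arm: Moves the arm, as the interface text tells. Its arguments: {"type":"object","properties":{"moves":{"type":"array","items":{"type":"array"}},"squeeze":{"type":"number"}},"required":["moves"]}

```bash
mkdir -p pics
python3 - <<'E'
from workcell import *
import cv2,numpy as np
np.set_printoptions(precision=4,suppress=True)
for n in("scene","top"):
    im=camera(n); cv2.imwrite(f"pics/{n}0.png",im[:,:,::-1]); i=camera_info(n)
    print(n,i)
o=get_obs(); print(o)
E
```

```text
scene {'fx': 397.7891913929792, 'fy': 397.7891913929792, 'cx': 251.4344574109292, 'cy': 193.6480475800961, 'origin': array([-0.0731,  0.5971,  0.5896]), 'rotation': array([-0.3632,  0.7994, -0.433 ,  0.2039])}
top {'fx': 454.552125963993, 'fy': 454.552125963993, 'cx': 257.17672487121945, 'cy': 186.73242675879294, 'origin': array([0.2898, 0.108 , 1.0286]), 'rotation': array([-0.6947,  0.7145, -0.0513,  0.0649])}
{'clock': 0.1, 'joint_pos': array([-1.1516,  0.3328, -0.0647,  1.4609,  0.0216,  1.3499, -0.0885]), 'joint_velocities': array([ 0.0003, -0.0016,  0.001 , -0.0012, -0.0002,  0.0003, -0.0003]), 'tau': array([  0.0019, -62.6741,   0.0495, -39.2428,   0.0162,   0.007 ,
         0.    ]), 'position': array([0.2671, 0.5647, 0.2306]), 'ee_rot': array([ 0.2191,  0.9757, -0.0006, -0.0001]), 'ft_force': array([ 0.618 , -0.3372,  0.2415]), 'torque': array([-0.0044,  0.0587, -0.0012]), 'grip_width': 0.9976961766573859}
```

View pics/scene0.png

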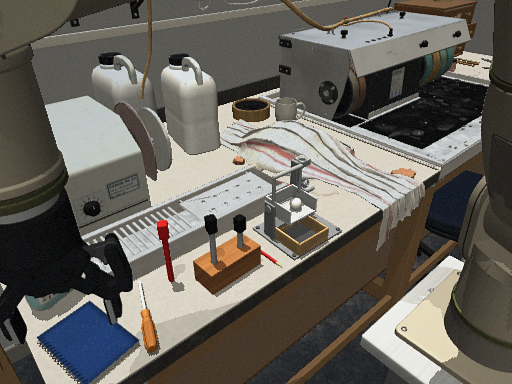

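View pics/top0.png

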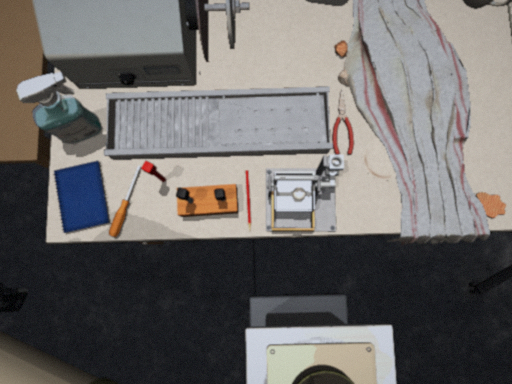

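Scene view: the rack at (228,262) has two black-headed rods, left (211,222) looking taller and right (239,221). A red rod stands at (165,250), which is the look-alike. The stand is at (297,215). In the top view the rack is at (207,200), with heads at (183,194) and (220,194). The stand is at (297,200) and the bushing at about (335,162). I'll enlarge both to confirm.

Run:
```python
import cv2
a=cv2.imread("pics/scene0.png")[145:300,150:350]; cv2.imwrite("pics/s1.png",cv2.resize(a,None,fx=4,fy=3.8709677,interpolation=cv2.INTER_CUBIC))
b=cv2.imread("pics/top0.png")[140:240,160:360]; cv2.imwrite("pics/t1.png",cv2.resize(b,None,fx=4,fy=4,interpolation=cv2.INTER_CUBIC))
```

```text
(no output)
```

View pics/s1.png

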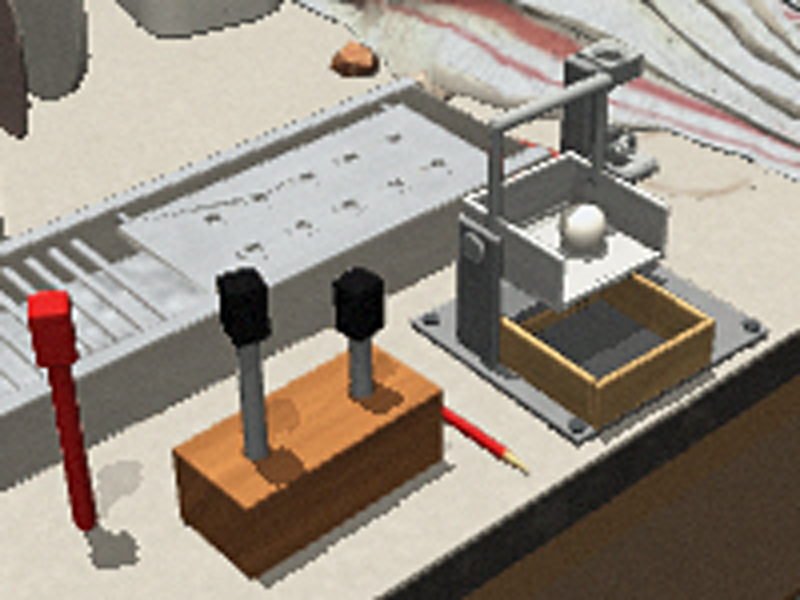

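View pics/t1.png

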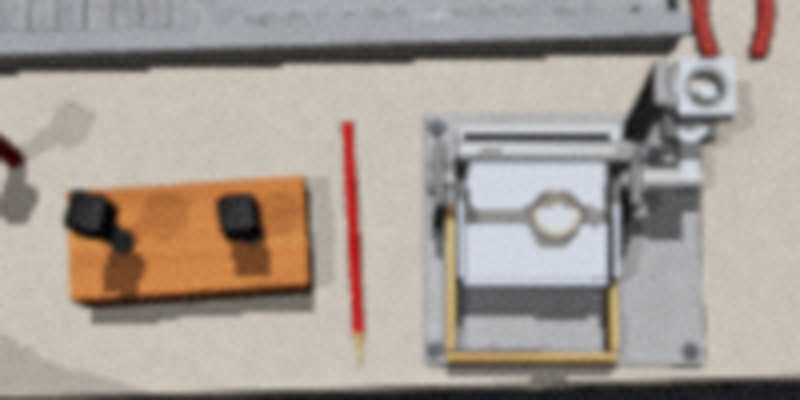

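Crops confirm the choice. The left black rod is the longer: its head in the scene crop is at (243,307), with far more shaft showing than the right one at (358,303). The one to the left is red, so it's the look-alike. Next I'll triangulate.

```bash
cat > h.py <<'E'
from workcell import *
import numpy as np, cv2
from scipy.spatial.transform import Rotation as R
np.set_printoptions(precision=4,suppress=True)
C={n:camera_info(n) for n in("scene","top")}
def ray(n,p):
    i=C[n]; d=R.from_quat(i["rotation"]).apply([(p[0]-i["cx"])/i["fx"],(p[1]-i["cy"])/i["fy"],1]); return np.array(i["origin"]),d/np.linalg.norm(d)
def tri(ps,pt):
    (o1,d1),(o2,d2)=ray("scene",ps),ray("top",pt)
    s=np.linalg.lstsq(np.c_[d1,-d2],o2-o1,rcond=None)[0]; a,b=o1+s[0]*d1,o2+s[1]*d2
    return (a+b)/2,np.linalg.norm(a-b)
def atz(n,p,z):
    o,d=ray(n,p); return o+d*(z-o[2])/d[2]
def proj(n,X):
    i=C[n]; c=R.from_quat(i["rotation"]).inv().apply(np.atleast_2d(X)-i["origin"]); return np.c_[c[:,0]/c[:,2]*i["fx"]+i["cx"],c[:,1]/c[:,2]*i["fy"]+i["cy"]]
S=lambda x,y:((x+.5)/4-.5+150,(y+.5)/3.871-.5+145)
T=lambda x,y:((x+.5)/4-.5+160,(y+.5)/4-.5+140)
E
python3 - <<'E'
from h import *
for n,s,t in [("ubush",(620,53),(706,88)),("boltL",(432,319),(436,128)),("boltF",(576,427),(436,351)),("boltR",(752,327),(690,351)),("ball",(583,230),(556,215)),("longhead",(243,307),(92,215)),("shorthead",(358,304),(240,217))]:
    p,e=tri(S(*s),T(*t)); print(n,p,"gap",e)
B=[atz("top",T(*p),.005) for p in((436,128),(436,351),(690,351))]
print(np.array(B)); d=B[0]-B[1]; print("yaw x",np.degrees(np.arctan2(d[1],d[0]))); d=B[1]-B[2]; print("yaw y",np.degrees(np.arctan2(-d[0],d[1])))
# rack corners at z .05
for p in((68,190),(304,177),(312,287),(72,300)): print(atz("top",T(*p),.05))
print("head by z: long",atz("top",T(92,215),.15),atz("scene",S(243,307),.142),"ub",atz("top",T(706,88),.151),atz("scene",S(620,53),.151))
E
```

```text
ubush [ 0.4793 -0.035   0.1514] gap 0.0043523733257861425
boltL [0.4935 0.0981 0.0078] gap 0.0005898902378009511
boltF [0.3674 0.1029 0.0061] gap 0.002414737255131556
boltR [ 0.3627 -0.0398  0.0063] gap 0.0005052670798309536
ball [0.4313 0.0374 0.0782] gap 0.0007685737895057869
longhead [0.4287 0.2716 0.141 ] gap 0.0009296408809897973
shorthead [0.4309 0.2017 0.1065] gap 0.0011250978124419623
[[ 0.4943  0.0983  0.005 ]
 [ 0.3666  0.1022  0.005 ]
 [ 0.3626 -0.0401  0.005 ]]
yaw x -1.7427624114163278
yaw y -1.5990573433114903
[0.4569 0.3012 0.05  ]
[0.4602 0.1717 0.05  ]
[0.3997 0.1684 0.05  ]
[0.3963 0.2988 0.05  ]
head by z: long [0.427  0.2696 0.15  ] [0.4281 0.2725 0.142 ] ub [ 0.4811 -0.0337  0.151 ] [ 0.4779 -0.0367  0.151 ]
```

```bash
cat >> h.py <<'E'
Rz=R.from_euler("z",-1.7,degrees=True); O=np.array([.4477,.046,0])
W=lambda p:O+Rz.apply(np.array(p)/1000.)
E
python3 - <<'E'
from h import *
P={"bar":[(0,36,160),(0,-36,160)],"tray":[(-88,42,38),(-88,-42,38),(-8,42,38),(-8,-42,38)],"ub":[(34,-80,151)],"lb":[(34,-80,93)],"chk":[(0,51,85)]}
out=[]
for n,(x0,y0,x1,y1) in {"scene":(240,145,340,270),"top":(255,145,355,245)}.items():
    a=cv2.imread(f"pics/{n}0.png")[y0:y1,x0:x1]; f=4; a=cv2.resize(a,None,fx=f,fy=f,interpolation=cv2.INTER_CUBIC)
    for k,v in P.items():
        for q in proj(n,W(v)):
            c=(int((q[0]-x0+.5)*f),int((q[1]-y0+.5)*f)); cv2.drawMarker(a,c,(0,0,255) if k!="bar" else (0,200,0),cv2.MARKER_CROSS,10,1)
    out.append(cv2.copyMakeBorder(a,0,500-a.shape[0],0,0,cv2.BORDER_CONSTANT))
cv2.imwrite("pics/ov.png",np.hstack(out))
# head yaw
a=cv2.imread("pics/top0.png"); 
for n,(x0,y0,x1,y1) in {"long":(172,184,194,201),"short":(212,185,230,203)}.items():
    m=(a[y0:y1,x0:x1].max(2)<45).astype(np.uint8); k=cv2.connectedComponentsWithStats(m); i=1+np.argmax(k[2][1:,4]); pts=np.argwhere(k[1]==i)[:,::-1].astype(np.float32)
    print(n,k[2][i],cv2.minAreaRect(pts))
    for r in m: print("".join(".#"[v] for v in r))
E
```

```text
long [ 5  5 15 12 67] ((12.594339370727539, 10.66981029510498), (15.247020721435547, 8.378993034362793), 15.945395469665527)
......................
......................
......................
......................
......................
.......##.............
......###.............
......###.....##......
......#......###......
......#......####.....
.....##......###......
.....###.....###......
......###...#####.....
.......##########.....
.........#########....
..............######..
................####..
short [ 5  6  8 10 32] ((10.000000953674316, 11.500000953674316), (6.363960266113281, 9.192388534545898), 45.0)
..................
..................
..................
..................
..................
....#.............
....##.....#......
....#......#......
....#......#......
...........#......
...........#......
.........#.##.....
.....########.....
.....########.....
......#######.....
..........#.......
..................
..................
```

View pics/ov.png

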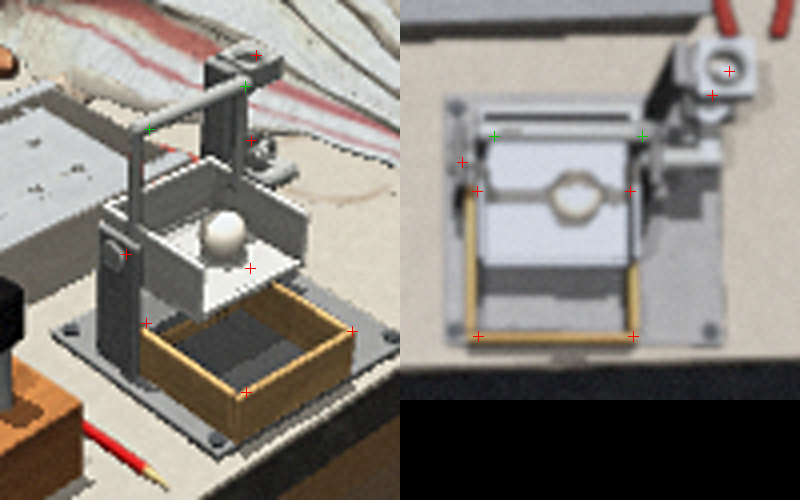

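Overlay check: projected bar ends, tray corners and bushing mouth land within about 2 px (2–3 mm) of the real ones. I'll plan the approach above the handle with the fingers leaning slightly towards the robot.

```bash
cat >> h.py <<'E'
def tool(beta=0,yaw=-1.7,off=0):
    # x=stand y, y=stand x (turned by off about vertical), z down, leaning beta toward robot
    b=np.radians(beta); M=np.array([[0,np.cos(b),-np.sin(b)],[1,0,0],[0,-np.sin(b),-np.cos(b)]])
    return R.from_euler("z",yaw+off,degrees=True)*R.from_matrix(M)
def tcp(g,rot): return np.array(g)+.019*rot.apply([0,0,1])
def plan(p1,r1,n,o=None,start=None,step=.05):
    o=o or get_obs(); p,r=start or (np.array(o["position"]),R.from_quat(o["ee_rot"]))
    p0=p.copy(); r0=r; dr=(r.inv()*r1).as_rotvec()
    for k in range(1,n+1):
        tp=p0+(p1-p0)*k/n; tr=r0*R.from_rotvec(dr*k/n)
        s=np.round(r.inv().apply(tp-p)/.025/step)*step; w=np.round(np.degrees((r.inv()*tr).as_rotvec()),1)
        print([list(map(float,np.round(s,3))),list(map(float,w))], end=",\n" if k%5 else "\n--\n")
        p=p+r.apply(s*.025); r=r*R.from_rotvec(np.radians(w))
    print("end err mm",(p1-p)*1000); return p,r
E
python3 - <<'E'
from h import *
r=tool(12); plan(tcp(W((0,5,235)),r),r,20)
E
```

```text
[[-0.75, -0.8, 0.05], [0.5, 0.3, 3.3]],
[[-0.8, -0.7, 0.0], [0.6, 0.4, 3.3]],
[[-0.85, -0.7, 0.05], [0.5, 0.3, 3.3]],
[[-0.9, -0.65, 0.05], [0.5, 0.4, 3.3]],
[[-0.9, -0.55, 0.0], [0.5, 0.3, 3.3]]
--
[[-0.95, -0.55, 0.05], [0.6, 0.4, 3.3]],
[[-1.0, -0.45, 0.05], [0.5, 0.3, 3.3]],
[[-1.0, -0.45, 0.0], [0.5, 0.4, 3.4]],
[[-1.0, -0.35, 0.05], [0.6, 0.3, 3.3]],
[[-1.05, -0.3, 0.0], [0.5, 0.4, 3.3]]
--
[[-1.05, -0.2, 0.05], [0.5, 0.3, 3.3]],
[[-1.1, -0.2, -0.0], [0.6, 0.4, 3.3]],
[[-1.05, -0.1, 0.0], [0.5, 0.3, 3.3]],
[[-1.1, -0.05, 0.0], [0.5, 0.4, 3.3]],
[[-1.1, 0.05, 0.0], [0.5, 0.3, 3.3]]
--
[[-1.05, 0.05, 0.0], [0.6, 0.4, 3.3]],
[[-1.1, 0.15, -0.0], [0.5, 0.3, 3.3]],
[[-1.05, 0.2, -0.05], [0.5, 0.4, 3.3]],
[[-1.05, 0.25, -0.0], [0.6, 0.3, 3.3]],
[[-1.05, 0.35, -0.05], [0.5, 0.4, 3.3]]
--
end err mm [-0.3087 -0.2006  0.3866]
```

move_arm(
  moves=[
    [[-0.75,-0.8,0.05],[0.5,0.3,3.3],1],
    [[-0.8,-0.7,0],[0.6,0.4,3.3],1],
    [[-0.85,-0.7,0.05],[0.5,0.3,3.3],1],
    [[-0.9,-0.65,0.05],[0.5,0.4,3.3],1],
    [[-0.9,-0.55,0],[0.5,0.3,3.3],1],
  ],
)

```text
clock: 0.72
position: [0.3118, 0.4356, 0.2276]
ee_rot: [0.358, 0.933, -0.019, -0.02]
ft_force: [-0.0, -1.1, 0.2]
grip_width: 0.996
```

move_arm(
  moves=[
    [[-0.95,-0.55,0.05],[0.6,0.4,3.3],1],
    [[-1,-0.45,0.05],[0.5,0.3,3.3],1],
    [[-1,-0.45,0],[0.5,0.4,3.4],1],
    [[-1,-0.35,0.05],[0.6,0.3,3.3],1],
    [[-1,-0.3,0],[0.5,0.4,3.3],1],
  ],
)

```text
clock: 1.35
position: [0.3549, 0.3073, 0.2243]
ee_rot: [0.489, 0.87, -0.038, -0.04]
ft_force: [0.7, -0.2, 0.1]
grip_width: 1.0
```

move_arm(
  moves=[
    [[-1,-0.2,0.05],[0.5,0.3,3.3],1],
    [[-1,-0.2,0],[0.6,0.4,3.3],1],
    [[-1,-0.1,0],[0.5,0.3,3.3],1],
    [[-1,-0.05,0],[0.5,0.4,3.3],1],
    [[-1,0.05,0],[0.5,0.3,3.3],1],
  ],
)

```text
clock: 1.98
position: [0.3963, 0.1883, 0.2208]
ee_rot: [0.608, 0.79, -0.056, -0.058]
ft_force: [0.1, 0.7, 0.4]
grip_width: 0.999
```

move_arm(
  moves=[
    [[-1,0.05,0],[0.6,0.4,3.3],1],
    [[-1,0.15,0],[0.5,0.3,3.3],1],
    [[-1,0.2,-0.05],[0.5,0.4,3.3],1],
    [[-1,0.25,0],[0.6,0.3,3.3],1],
    [[-1,0.35,-0.05],[0.5,0.4,3.3],1],
  ],
)

```text
clock: 2.6
position: [0.439, 0.0675, 0.2166]
ee_rot: [0.715, 0.692, -0.072, -0.076]
ft_force: [-0.4, -0.3, -0.2]
grip_width: 1.004
```

Run:
```python
from h import *
o=get_obs(); print(o["clock"],o["joint_pos"],o["position"],o["ft_force"])
r=tool(12); s=plan(tcp(W((0,5,235)),r),r,1); print("then"); plan(tcp(W((0,5,160)),r),r,4,start=s)
```

```text
2.6 [-0.6031  0.096   0.4153  1.8017 -0.0854  1.4575 -0.2   ] [0.439  0.0675 0.2166] [-0.3734 -0.2864 -0.198 ]
[[-0.65, 0.2, -0.05], [-0.0, -0.1, -0.2]],
end err mm [ 0.3128 -0.0125 -0.3215]
then
[[-0.0, 0.15, 0.75], [-0.0, 0.0, 0.0]],
[[-0.0, 0.15, 0.7], [-0.0, 0.0, 0.0]],
[[-0.0, 0.2, 0.75], [-0.0, 0.0, 0.0]],
[[-0.0, 0.15, 0.75], [-0.0, 0.0, 0.0]],
end err mm [-0.2199  0.0002  0.1957]
```

move_arm(
  moves=[
    [[-0.65,0.2,-0.05],[0,0,0],1],
    [[0,0.15,0.75],[0,0,0],1],
    [[0,0.15,0.7],[0,0,0],1],
    [[0,0.2,0.75],[0,0,0],1],
    [[0,0.15,0.75],[0,0,0],1],
  ],
)

```text
clock: 3.22
position: [0.4435, 0.0531, 0.1402]
ee_rot: [0.713, 0.693, -0.072, -0.076]
ft_force: [-0.0, -0.1, 0.2]
grip_width: 1.003
```

move_arm(
  moves=[
    [[0,0,0],[0,0,0],0.4],
    [[0,0,0],[0,0,0],0.4],
  ],
)

```text
clock: 3.48
position: [0.4439, 0.053, 0.1418]
ee_rot: [0.713, 0.693, -0.072, -0.075]
ft_force: [0.4, -0.3, 1.1]
grip_width: 0.604
```

Run:
```python
from h import *
o=get_obs(); r=R.from_quat(o["ee_rot"]); print(o["joint_pos"],o["ft_force"])
g=np.array(o["position"])-.019*r.apply([0,0,1]); print("grasp in stand",Rz.inv().apply(g-O)*1000)
out=[]
for n,(x0,y0,x1,y1) in {"scene":(240,130,340,255),"top":(255,130,355,255)}.items():
    a=camera(n)[y0:y1,x0:x1,::-1]; out.append(cv2.resize(a,None,fx=4,fy=4,interpolation=cv2.INTER_CUBIC))
cv2.imwrite("pics/g1.png",np.hstack(out))
```

```text
[-0.5726  0.1776  0.4274  1.8851 -0.1144  1.3027 -0.1304] [ 0.3651 -0.3148  1.1338]
grasp in stand [ -0.0597   6.838  160.34  ]
```

View pics/g1.png

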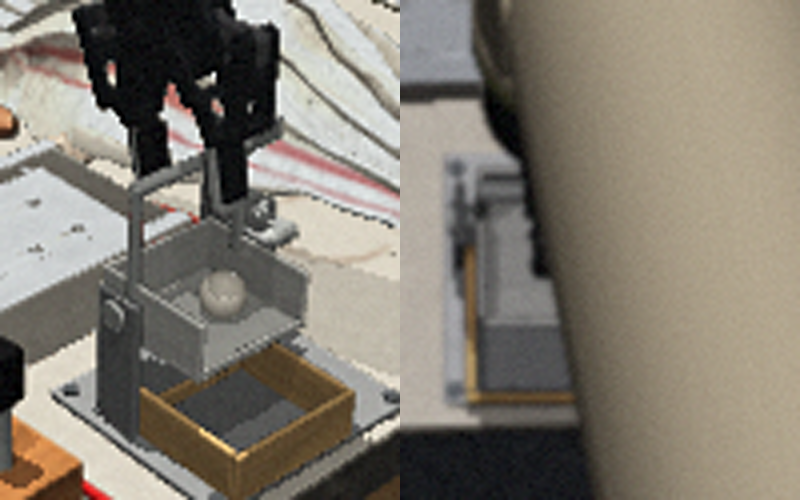

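The fingers straddle the bar near its middle, around (205,165) in the crop. I'll close them.

move_arm(
  moves=[
    [[0,0,0],[0,0,0],0],
    [[0,0,0],[0,0,0],0],
    [[0,0,0],[0,0,0],0],
    [[0,0,0],[0,0,0],0],
    [[0,0,0],[0,0,0],0],
  ],
  squeeze=40,
)

```text
clock: 4.2
position: [0.4442, 0.053, 0.1417]
ee_rot: [0.713, 0.693, -0.072, -0.075]
ft_force: [2.8, 0.3, 6.1]
grip_width: 0.105
```

```bash
cat >> h.py <<'E'
def gs(o=None):
    o=o or get_obs(); r=R.from_quat(o["ee_rot"]); g=np.array(o["position"])-.019*r.apply([0,0,1])
    return Rz.inv().apply(g-O)*1000
E
python3 - <<'E'
from h import *
o=get_obs(); print(gs(o),o["ft_force"],o["torque"])
# arc from actual bar pos: constant orientation
r=R.from_quat(o["ee_rot"]); p=np.array(o["position"]); acc=np.zeros(3)
tot=np.zeros(3)
for i,a in enumerate(np.radians(np.arange(3,46,3))):
    t=Rz.apply(np.array([-75*np.sin(a),0,75*np.cos(a)-75])/1000); s=np.round((r.inv().apply(t)/.025-tot)/.01)*.01; tot+=s; print([list(map(float,np.round(s,2))),[0,0,0],0],end=",\n" if (i+1)%5 else "\n--\n")
E
```

```text
[  0.2367   6.8265 160.3056] [2.8499 0.2952 6.0793] [ 0.0228 -0.6116 -0.0148]
[[0.0, -0.15, 0.04], [0, 0, 0], 0],
[[0.0, -0.15, 0.04], [0, 0, 0], 0],
[[0.0, -0.15, 0.05], [0, 0, 0], 0],
[[0.0, -0.15, 0.06], [0, 0, 0], 0],
[[0.0, -0.14, 0.07], [0, 0, 0], 0]
--
[[0.0, -0.14, 0.08], [0, 0, 0], 0],
[[0.0, -0.13, 0.08], [0, 0, 0], 0],
[[-0.0, -0.13, 0.09], [0, 0, 0], 0],
[[-0.0, -0.13, 0.09], [0, 0, 0], 0],
[[-0.0, -0.11, 0.1], [0, 0, 0], 0]
--
[[-0.0, -0.12, 0.11], [0, 0, 0], 0],
[[-0.0, -0.11, 0.11], [0, 0, 0], 0],
[[-0.0, -0.1, 0.12], [0, 0, 0], 0],
[[-0.0, -0.1, 0.13], [0, 0, 0], 0],
[[-0.0, -0.08, 0.13], [0, 0, 0], 0]
--
```

move_arm(
  moves=[
    [[0,-0.15,0.04],[0,0,0],0],
    [[0,-0.15,0.04],[0,0,0],0],
    [[0,-0.15,0.05],[0,0,0],0],
    [[0,-0.15,0.06],[0,0,0],0],
    [[0,-0.14,0.07],[0,0,0],0],
  ],
)

```text
clock: 4.82
position: [0.4248, 0.0536, 0.1391]
ee_rot: [0.713, 0.693, -0.071, -0.075]
ft_force: [7.0, 0.6, 3.3]
grip_width: 0.101
```

move_arm(
  moves=[
    [[0,-0.14,0.08],[0,0,0],0],
    [[0,-0.13,0.08],[0,0,0],0],
    [[0,-0.13,0.09],[0,0,0],0],
    [[0,-0.13,0.09],[0,0,0],0],
    [[0,-0.11,0.1],[0,0,0],0],
  ],
)

```text
clock: 5.45
position: [0.407, 0.0541, 0.1313]
ee_rot: [0.713, 0.693, -0.071, -0.075]
ft_force: [5.2, 0.8, 2.1]
grip_width: 0.095
```

Run:
```python
from h import *
o=get_obs(); g=gs(o); print(g,np.degrees(np.arctan2(-g[0],g[2]-85)),np.hypot(g[0],g[2]-85),o["ft_force"],o["joint_pos"])
```

```text
[-37.0025   6.8311 149.937 ] 29.675445680686337 74.73955264435712 [5.1636 0.7724 2.1163] [-0.5936  0.1026  0.4148  1.9851 -0.089   1.2663 -0.1703]
```

Tracking the arc well: about 29.7° at radius 74.7 mm. Continuing to 45°.

move_arm(
  moves=[
    [[0,-0.12,0.11],[0,0,0],0],
    [[0,-0.11,0.11],[0,0,0],0],
    [[0,-0.1,0.12],[0,0,0],0],
    [[0,-0.1,0.13],[0,0,0],0],
    [[0,-0.08,0.13],[0,0,0],0],
  ],
)

```text
clock: 6.08
position: [0.3921, 0.0545, 0.1195]
ee_rot: [0.714, 0.693, -0.071, -0.074]
ft_force: [10.2, 1.3, -0.6]
grip_width: 0.098
```

move_arm(
  moves=[
    [[0,0,0],[0,0,0],0],
    [[0,0,0],[0,0,0],0],
    [[0,0,0],[0,0,0],0],
    [[0,0,0],[0,0,0],0],
    [[0,0,0],[0,0,0],0],
  ],
)

```text
clock: 6.7
position: [0.3916, 0.0546, 0.1192]
ee_rot: [0.713, 0.693, -0.071, -0.075]
ft_force: [8.3, 1.1, -2.8]
grip_width: 0.098
```

Run:
```python
from h import *
o=get_obs(); g=gs(o); print(g,np.degrees(np.arctan2(-g[0],g[2]-85)),np.hypot(g[0],g[2]-85),o["ft_force"],o["joint_pos"])
out=[]
for n,(x0,y0,x1,y1) in {"scene":(240,150,340,275),"top":(255,130,355,255)}.items():
    a=camera(n)[y0:y1,x0:x1,::-1]; out.append(cv2.resize(a,None,fx=4,fy=4,interpolation=cv2.INTER_CUBIC))
cv2.imwrite("pics/g2.png",np.hstack(out))
```

```text
[-52.4193   6.8627 137.7754] 44.80600842798476 74.38430846548582 [ 8.2707  1.1369 -2.8334] [-0.5999  0.0826  0.4085  2.0331 -0.0835  1.2355 -0.1829]
```

View pics/g2.png

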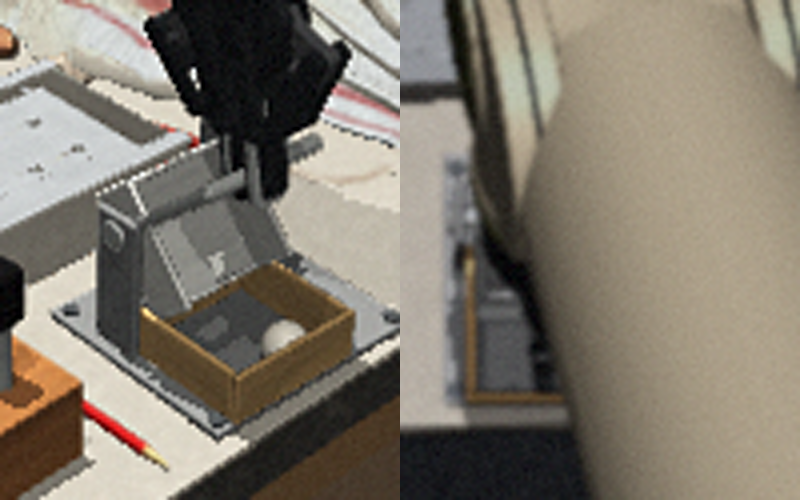

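The ball lies in the tray at crop (283,338) and the pan is at 44.8°. I'll hold briefly, then trace the arc back.

move_arm(
  moves=[
    [[0,0,0],[0,0,0],0],
    [[0,0.08,-0.13],[0,0,0],0],
    [[0,0.1,-0.13],[0,0,0],0],
    [[0,0.1,-0.12],[0,0,0],0],
    [[0,0.11,-0.11],[0,0,0],0],
  ],
)

```text
clock: 7.42
position: [0.4012, 0.0542, 0.1287]
ee_rot: [0.713, 0.693, -0.074, -0.077]
ft_force: [-4.5, 2.5, -4.3]
grip_width: 0.096
```

move_arm(
  moves=[
    [[0,0.12,-0.11],[0,0,0],0],
    [[0,0.11,-0.1],[0,0,0],0],
    [[0,0.13,-0.09],[0,0,0],0],
    [[0,0.13,-0.09],[0,0,0],0],
    [[0,0.13,-0.08],[0,0,0],0],
  ],
)

```text
clock: 8.05
position: [0.4172, 0.0538, 0.1392]
ee_rot: [0.713, 0.693, -0.075, -0.079]
ft_force: [-22.3, 1.2, 29.6]
grip_width: 0.099
```

move_arm(
  moves=[
    [[0,0.14,-0.08],[0,0,0],0],
    [[0,0.14,-0.07],[0,0,0],0],
    [[0,0.15,-0.06],[0,0,0],0],
    [[0,0.15,-0.05],[0,0,0],0],
    [[0,0.15,-0.04],[0,0,0],0],
  ],
)

```text
clock: 8.68
position: [0.4401, 0.0531, 0.1438]
ee_rot: [0.713, 0.693, -0.072, -0.076]
ft_force: [-9.4, 0.9, 26.7]
grip_width: 0.098
```

move_arm(
  moves=[
    [[0,0.15,-0.04],[0,0,0],0],
    [[0,0.06,-0.01],[0,0,0],0],
    [[0,0,0],[0,0,0],0],
  ],
)

```text
clock: 9.05
position: [0.4462, 0.0529, 0.1439]
ee_rot: [0.713, 0.693, -0.071, -0.075]
ft_force: [-4.5, 0.6, 21.1]
grip_width: 0.096
```

Run:
```python
from h import *
o=get_obs(); g=gs(o); print(g,o["ft_force"],o["joint_pos"])
```

```text
[  2.1832   6.8005 162.4482] [-4.531   0.568  21.0864] [-0.5718  0.1792  0.4289  1.8785 -0.1159  1.3066 -0.1286]
```

move_arm(
  moves=[
    [[0,0,0],[0,0,0],0.5],
    [[0,0,0],[0,0,0],0.7],
    [[0,0,0],[0,0,0],1],
    [[0,0,0],[0,0,0],1],
  ],
)

```text
clock: 9.55
position: [0.4451, 0.0528, 0.1412]
ee_rot: [0.713, 0.693, -0.072, -0.075]
ft_force: [0.2, 0.5, 0.3]
grip_width: 0.933
```

Run:
```python
from h import *
o=get_obs(); print(gs(o),o["ft_force"])
out=[]
x0,y0,x1,y1=240,150,340,275
for a in (camera("scene")[:,:,::-1],cv2.imread("pics/scene0.png")):
    out.append(cv2.resize(np.ascontiguousarray(a[y0:y1,x0:x1]),None,fx=4,fy=4,interpolation=cv2.INTER_CUBIC))
cv2.imwrite("pics/g3.png",np.hstack(out))
```

```text
[  1.1975   6.6689 159.7445] [0.1703 0.4554 0.2732]
```

View pics/g3.png

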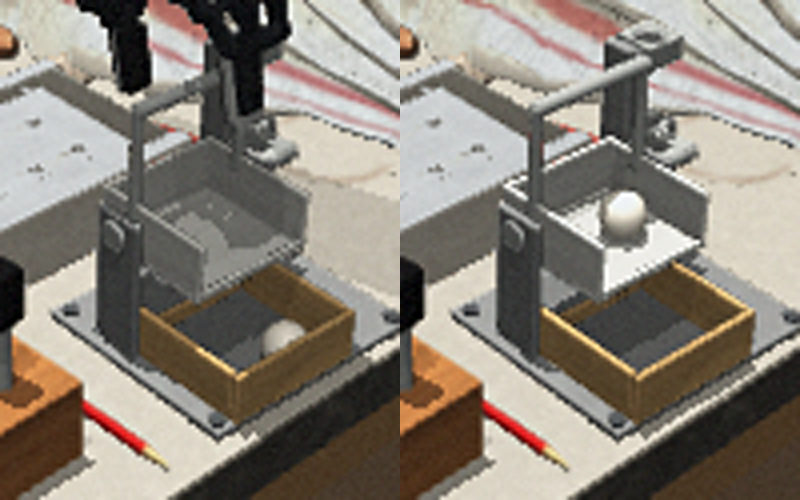

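The ball is still in the tray at (283,335). The pan looks level to within about 1 px, but I'm not sure of it, so I'll nudge the bar against its stop with loosely closed fingers.

move_arm(
  moves=[
    [[0,0,0],[0,0,0],0.25],
    [[0,0,0],[0,0,0],0.25],
    [[0,0,0],[0,0,0],0.25],
    [[0,0.1,0],[0,0,0],0.25],
    [[0,0.1,0],[0,0,0],0.25],
  ],
)

```text
clock: 10.22
position: [0.4503, 0.0527, 0.1402]
ee_rot: [0.713, 0.693, -0.072, -0.075]
ft_force: [1.3, -0.7, -0.2]
grip_width: 0.254
```

move_arm(
  moves=[
    [[0,0.05,0],[0,0,0],0.25],
    [[0,0,0],[0,0,0],0.25],
  ],
)

```text
clock: 10.48
position: [0.4512, 0.0527, 0.1399]
ee_rot: [0.713, 0.693, -0.072, -0.076]
ft_force: [-1.6, -1.1, 1.1]
grip_width: 0.253
```

move_arm(
  moves=[
    [[0,0.05,0],[0,0,0],0.25],
    [[0,0,0],[0,0,0],0.25],
  ],
)

```text
clock: 10.72
position: [0.4524, 0.0526, 0.1398]
ee_rot: [0.713, 0.693, -0.072, -0.076]
ft_force: [-2.3, -0.2, 4.5]
grip_width: 0.246
```

move_arm(
  moves=[
    [[0,0.05,0],[0,0,0],0.25],
    [[0,0,0],[0,0,0],0.25],
  ],
)

```text
clock: 10.98
position: [0.453, 0.0526, 0.1396]
ee_rot: [0.713, 0.693, -0.073, -0.076]
ft_force: [-7.3, -0.7, 8.5]
grip_width: 0.248
```

move_arm(
  moves=[
    [[0,0.05,0],[0,0,0],0.25],
    [[0,0,0],[0,0,0],0.25],
  ],
)

```text
clock: 11.22
position: [0.4531, 0.0526, 0.1395]
ee_rot: [0.713, 0.693, -0.074, -0.077]
ft_force: [-14.3, 0.3, 14.6]
grip_width: 0.254
```

move_arm(
  moves=[
    [[0,0.05,0],[0,0,0],0.25],
    [[0,0,0],[0,0,0],0.25],
  ],
)

```text
clock: 11.48
position: [0.4532, 0.0526, 0.1394]
ee_rot: [0.713, 0.693, -0.075, -0.078]
ft_force: [-19.6, 0.4, 19.9]
grip_width: 0.253
```

move_arm(
  moves=[
    [[0,0.05,0],[0,0,0],0.25],
    [[0,0,0],[0,0,0],0.25],
  ],
)

```text
clock: 11.72
position: [0.4533, 0.0526, 0.1393]
ee_rot: [0.713, 0.693, -0.076, -0.079]
ft_force: [-26.4, 0.7, 25.5]
grip_width: 0.251
```

Firmly against the stop: the force climbs steeply while the motion stays at 0.1 mm. I'll back off, open, lift, and examine the head's yaw in the first pictures.

move_arm(
  moves=[
    [[0,-0.4,0],[0,0,0],0.25],
    [[0,0,0],[0,0,0],0.6],
    [[0,0,0],[0,0,0],0.6],
    [[0,-0.2,-1],[0,0,0],0.6],
    [[0,-0.2,-1],[0,0,0],1],
  ],
)

```text
clock: 12.35
position: [0.4485, 0.0526, 0.1921]
ee_rot: [0.713, 0.693, -0.072, -0.075]
ft_force: [-0.4, 1.5, 0.4]
grip_width: 0.797
```

move_arm(
  moves=[
    [[0,-0.2,-1],[-4,0,0],1],
    [[0,-0.1,-1],[-4,0,0],1],
    [[0,0,0],[-4,0,0],1],
  ],
)

```text
clock: 12.72
position: [0.4511, 0.0527, 0.2442]
ee_rot: [0.718, 0.697, 0.003, 0.001]
ft_force: [-0.3, 0.5, -0.9]
grip_width: 0.998
```

Run:
```python
from h import *
out=[]
for n,(x0,y0) in {"scene":(195,208),"top":(167,178)}.items():
    a=cv2.imread(f"pics/{n}0.png")[y0:y0+32,x0:x0+32].astype(float)
    a=(np.clip(a/120,0,1)**.5*255).astype(np.uint8); out.append(cv2.resize(a,None,fx=12,fy=12,interpolation=cv2.INTER_CUBIC))
cv2.imwrite("pics/hd.png",np.hstack(out))
o=get_obs(); print(gs(o),o["joint_pos"])
```

```text
[  3.0633   6.7343 263.2463] [-0.6277 -0.0859  0.3925  1.8914  0.0328  1.323  -0.2741]
```

View pics/hd.png

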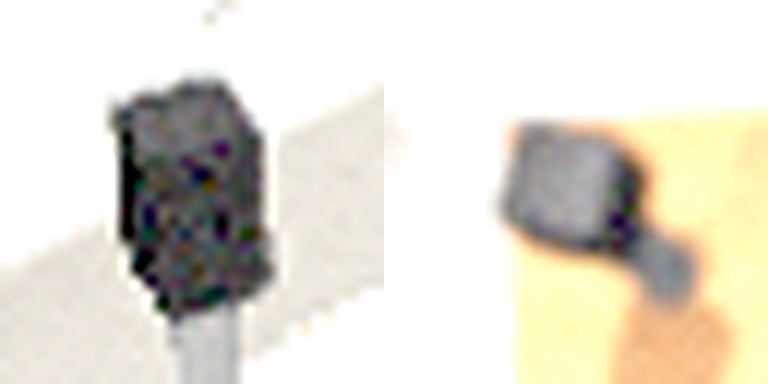

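Left panel: the head in the scene view. Right panel: its top face in the top view, corners about (523,125), (607,140), (590,232) and (503,215), so it is turned by about 11°.

Run:
```python
from h import *
P=[atz("top",((x-384+.5)/12-.5+167,(y+.5)/12-.5+178),.159)[:2] for x,y in((523,125),(607,140),(590,232),(503,215))]
P=np.array(P); print(P*1000,P.mean(0)); e=np.roll(P,-1,0)-P; print(np.degrees(np.arctan2(e[:,1],e[:,0])),np.linalg.norm(e,axis=1)*1000)
# rack yaw/holes: head positions vs long/short axis
c=np.array([[.4569,.3012],[.4602,.1717],[.3997,.1684],[.3963,.2988]]); m=c.mean(0); v=(c[0]+c[3]-c[1]-c[2])/2; v/=np.linalg.norm(v); print("rack ctr",m,"hole",m+.035*v,"yaw",np.degrees(np.arctan2(-v[0],v[1])))
# shaft near rack: scene crop (256,452) at z .05, top shaft (121,240)
print(atz("scene",S(257,455),.05),atz("top",T(122,240),.05), tri(S(257,455),T(122,240)))
r=tool(0,off=-8.8); print(); s=plan(np.array([.430,.2715,.25]),r,9)
```

```text
[[436.5235 276.7173]
 [433.6525 263.051 ]
 [418.671  265.8118]
 [421.8637 279.9309]] [0.4277 0.2714]
[-101.8643  169.5587   77.2582  -12.3642] [13.9646 15.2338 14.4756 15.0079]
rack ctr [0.4283 0.235 ] hole [0.4274 0.27  ] yaw 1.4767091904288285
[0.4247 0.2741 0.05  ] [0.4284 0.2716 0.05  ] (array([0.4287, 0.2719, 0.0461]), np.float64(0.0007355689145430342))

[[0.95, -0.1, -0.0], [0.0, -0.0, 1.0]],
[[1.0, -0.15, -0.05], [0.1, -0.0, 1.0]],
[[0.95, -0.15, -0.0], [0.0, -0.1, 0.9]],
[[0.95, -0.2, -0.05], [0.1, 0.0, 1.0]],
[[0.95, -0.2, -0.0], [-0.0, -0.0, 1.0]]
--
[[1.0, -0.2, -0.05], [0.0, -0.0, 1.0]],
[[0.95, -0.2, -0.0], [0.1, -0.0, 0.9]],
[[0.95, -0.25, -0.05], [0.0, -0.1, 1.0]],
[[0.9, -0.25, -0.0], [0.0, 0.0, 1.0]],
end err mm [0.2684 0.466  0.5155]
```

move_arm(
  moves=[
    [[0.95,-0.1,0],[0,0,1],1],
    [[1,-0.15,-0.05],[0,0,1],1],
    [[0.95,-0.15,0],[0,0,1],1],
    [[0.95,-0.2,-0.05],[0,0,1],1],
    [[0.95,-0.2,0],[0,0,1],1],
  ],
)

```text
clock: 13.35
position: [0.4376, 0.1746, 0.245]
ee_rot: [0.747, 0.664, 0.001, -0.0]
ft_force: [-0.7, -0.3, -0.2]
grip_width: 1.001
```

move_arm(
  moves=[
    [[1,-0.2,-0.05],[0,0,1],1],
    [[0.95,-0.2,0],[0,0,1],1],
    [[0.95,-0.25,-0.05],[0,0,1],1],
    [[0.9,-0.25,0],[0,0,2],1],
    [[0,0,0],[0,0,0],1],
  ],
)

```text
clock: 13.98
position: [0.4282, 0.2726, 0.2472]
ee_rot: [0.775, 0.632, 0.0, -0.001]
ft_force: [-0.1, -1.1, -0.6]
grip_width: 1.004
```

Run:
```python
from h import *
o=get_obs(); print(o["position"],o["ee_rot"],o["joint_pos"])
r=tool(0,off=-9.9); s=plan(np.array([.4282,.2714,.126]),r,6,step=.02)
```

```text
[0.4282 0.2726 0.2472] [ 0.7746  0.6325  0.0005 -0.0005] [-0.8287  0.058   0.1802  1.7527 -0.0118  1.331  -0.8473]
[[-0.0, 0.0, 0.8], [-0.0, -0.0, 0.0]],
[[-0.02, 0.0, 0.82], [-0.0, -0.0, 0.0]],
[[-0.0, 0.0, 0.8], [-0.0, -0.0, 0.0]],
[[-0.02, 0.0, 0.82], [-0.0, -0.1, 0.0]],
[[-0.0, 0.02, 0.8], [-0.0, 0.0, 0.1]]
--
[[-0.02, -0.0, 0.8], [-0.0, 0.0, -0.0]],
end err mm [-0.1522  0.238  -0.2087]
```

move_arm(
  moves=[
    [[0,0,0.8],[0,0,0],1],
    [[-0.02,0,0.82],[0,0,0],1],
    [[0,0,0.8],[0,0,0],1],
    [[-0.02,0,0.82],[0,0,0],1],
    [[0,0.02,0.8],[0,0,0],1],
  ],
)

```text
clock: 14.6
position: [0.4293, 0.269, 0.1459]
ee_rot: [0.776, 0.631, 0.001, -0.0]
ft_force: [0.1, -0.4, 0.3]
grip_width: 0.996
```

move_arm(
  moves=[
    [[-0.02,0,0.8],[0,0,0],1],
    [[0,0,0],[0,0,0],0.5],
    [[0,0,0],[0,0,0],0.35],
    [[0,0,0],[0,0,0],0.3],
    [[0,0,0],[0,0,0],0],
  ],
  squeeze=60,
)

```text
clock: 15.22
position: [0.429, 0.2699, 0.1275]
ee_rot: [0.775, 0.632, 0.001, -0.001]
ft_force: [-1.2, 0.2, 4.1]
grip_width: 0.222
```

move_arm(
  moves=[
    [[0,0,0],[0,0,0],0],
    [[0,0,0],[0,0,0],0],
    [[0,0,0],[0,0,0],0],
  ],
)

```text
clock: 15.6
position: [0.4289, 0.2699, 0.1274]
ee_rot: [0.775, 0.632, 0.001, -0.001]
ft_force: [-0.6, -0.8, 5.8]
grip_width: 0.221
```

Gripped: opening 0.22, about 19–20 mm. Lifting straight out.

move_arm(
  moves=[
    [[0,0,-0.5],[0,0,0],0],
    [[0,0,-0.8],[0,0,0],0],
    [[0,0,-0.9],[0,0,0],0],
    [[0,0,-1],[0,0,0],0],
    [[0,0,-1],[0,0,0],0],
  ],
)

```text
clock: 16.23
position: [0.4286, 0.2692, 0.2331]
ee_rot: [0.775, 0.631, 0.001, -0.0]
ft_force: [-0.5, -0.5, -0.7]
grip_width: 0.225
```

move_arm(
  moves=[
    [[0,0,-1],[0,0,0],0],
    [[0,0,-1],[0,0,0],0],
    [[0,0,-0.8],[0,0,0],0],
    [[0,0,0],[0,0,0],0],
  ],
)

```text
clock: 16.73
position: [0.4291, 0.2695, 0.3033]
ee_rot: [0.775, 0.631, 0.002, -0.0]
ft_force: [0.3, 0.9, -1.3]
grip_width: 0.224
```

Run:
```python
from h import *
o=get_obs(); print(o["position"],o["ee_rot"],o["joint_pos"],o["ft_force"],o["grip_width"])
for n in("scene","top"): cv2.imwrite(f"pics/{n}4.png",camera(n)[:,:,::-1])
r=tool(0,off=0); ub=np.array([.4790,-.0352]); s=plan(np.array([*ub,o["position"][2]]),r,13)
```

```text
[0.4291 0.2695 0.3033] [ 0.7754  0.6315  0.002  -0.0004] [-0.83    0.0301  0.1848  1.6646 -0.0066  1.4435 -0.8484] [ 0.2833  0.9239 -1.3277] 0.2236004320580285
[[-0.9, 0.35, -0.0], [-0.0, -0.0, -0.8]],
[[-0.9, 0.3, -0.0], [-0.0, -0.0, -0.7]],
[[-0.85, 0.35, -0.0], [-0.0, -0.0, -0.8]],
[[-0.9, 0.3, -0.05], [-0.0, -0.0, -0.8]],
[[-0.9, 0.3, 0.0], [-0.0, -0.0, -0.7]]
--
[[-0.95, 0.25, 0.0], [-0.0, -0.0, -0.8]],
[[-0.9, 0.3, -0.0], [-0.0, -0.0, -0.8]],
[[-0.9, 0.25, -0.0], [-0.0, -0.0, -0.7]],
[[-0.9, 0.25, -0.0], [-0.0, -0.0, -0.8]],
[[-0.95, 0.25, -0.05], [-0.0, -0.0, -0.8]]
--
[[-0.9, 0.2, 0.0], [-0.0, -0.1, -0.7]],
[[-0.95, 0.2, 0.0], [-0.0, 0.0, -0.8]],
[[-0.9, 0.2, 0.0], [-0.0, 0.0, -0.8]],
end err mm [ 0.0565 -0.3316 -0.0906]
```

move_arm(
  moves=[
    [[-0.9,0.35,0],[0,0,-0.8],0],
    [[-0.9,0.3,0],[0,0,-0.7],0],
    [[-0.85,0.35,0],[0,0,-0.8],0],
    [[-0.9,0.3,-0.05],[0,0,-0.8],0],
    [[-0.9,0.3,0],[0,0,-0.7],0],
  ],
)

```text
clock: 17.45
position: [0.4481, 0.1517, 0.3016]
ee_rot: [0.754, 0.657, -0.0, -0.001]
ft_force: [-0.4, -0.0, -1.0]
grip_width: 0.223
```

move_arm(
  moves=[
    [[-0.95,0.25,0],[0,0,-0.8],0],
    [[-0.9,0.3,0],[0,0,-0.8],0],
    [[-0.9,0.25,0],[0,0,-0.7],0],
    [[-0.9,0.25,0],[0,0,-0.8],0],
    [[-0.95,0.25,-0.05],[0,0,-0.8],0],
  ],
)

```text
clock: 18.08
position: [0.4676, 0.034, 0.3026]
ee_rot: [0.731, 0.682, -0.0, -0.001]
ft_force: [0.4, 1.2, -0.7]
grip_width: 0.224
```

move_arm(
  moves=[
    [[-0.9,0.2,0],[0,0,-0.7],0],
    [[-0.95,0.2,0],[0,0,-0.8],0],
    [[-0.9,0.2,0],[0,0,-0.8],0],
    [[0,0,0],[0,0,0],0],
    [[0,0,0],[0,0,0],0],
  ],
)

```text
clock: 18.7
position: [0.4788, -0.0339, 0.303]
ee_rot: [0.717, 0.697, 0.0, -0.001]
ft_force: [0.1, 0.6, -0.8]
grip_width: 0.224
```

Run:
```python
from h import *
o=get_obs(); print(o["position"],o["ee_rot"],o["joint_pos"],o["ft_force"])
print("foot exp px",proj("scene",[*o["position"][:2],o["position"][2]-.117]),"ub",proj("scene",[.479,-.0352,.151]))
a=camera("scene")[:,:,::-1]; b=camera("top")[:,:,::-1]
f=lambda a,x,y:cv2.resize(np.ascontiguousarray(a[y:y+75,x:x+50]),None,fx=8,fy=8,interpolation=cv2.INTER_CUBIC)
cv2.imwrite("pics/g5.png",np.hstack([f(a,275,115),f(b,310,120)]))
```

```text
[ 0.4788 -0.0339  0.303 ] [ 0.7172  0.6968  0.0002 -0.0008] [-0.5456 -0.0499  0.5087  1.7362  0.023   1.4498 -0.0691] [ 0.1449  0.6475 -0.8234]
foot exp px [[304.4559 145.0447]] ub [[303.8555 158.3605]]
```

View pics/g5.png

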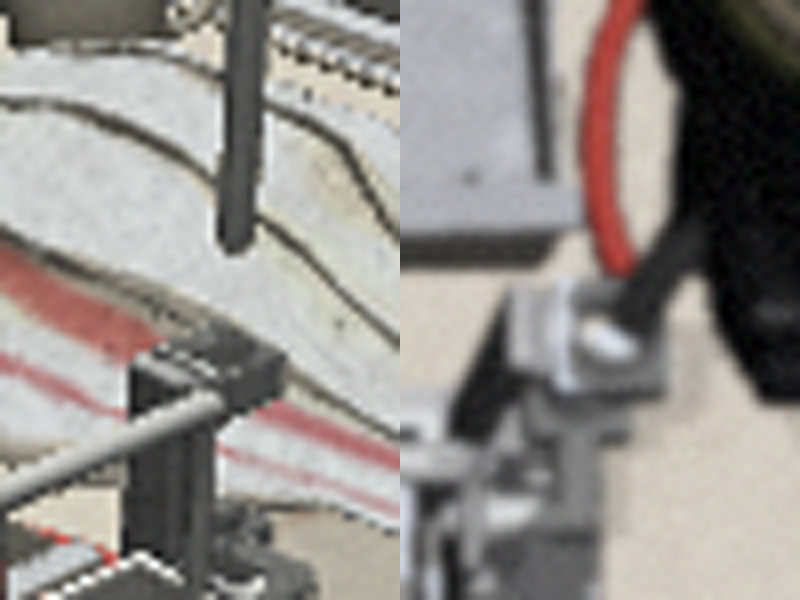

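Foot tip: scene crop (237,248) and top crop about (628,302). Bushing mouth: scene about (233,347), top about (607,332). I'll compare them locally, using the rod (known from the TCP) to correct each camera.

Run:
```python
from h import *
p=np.array(get_obs()["position"]); foot=p-[0,0,.117]
s=lambda x,y:(275+x/8-.5,115+y/8-.5); t=lambda x,y:(310+(x-400)/8-.5,120+y/8-.5)
print("foot scene",proj("scene",foot),s(237,248),"top",proj("top",foot),t(628,302)); print(tri(s(237,246),t(628,302)),foot)
print("ub tri",tri(s(233,347),t(607,332)))
q=proj("scene",[p+[0,0,-.04],p+[0,0,-.085],foot]); print("line exp crop",(q+.5-[275,115])*8); q=proj("top",[p+[0,0,-.085],foot]); print("top line exp",(q+.5-[310,120])*8+[400,0])
# expected bushing block top corners crop for hypothesised centre
for c in([.479,-.0352],):
    B=np.array([[*(c+Rz.apply([dx,dy,0])[:2]),.151] for dx,dy in((.014,.014),(.014,-.014),(-.014,-.014),(-.014,.014))])
    print("scene",(proj("scene",B)+.5-[275,115])*8); print("top",(proj("top",B)+.5-[310,120])*8+[400,0])
```

```text
foot scene [[304.344  144.9424]] (304.125, 145.5) top [[338.9874 158.6786]] (338.0, 157.25)
(array([ 0.4809, -0.033 ,  0.1853]), np.float64(0.0028634460875611237)) [ 0.4789 -0.0337  0.1863]
ub tri (array([ 0.4806, -0.0332,  0.1527]), np.float64(0.0037811054223617305))
line exp crop [[255.7505 -10.7734]
 [245.6243 140.721 ]
 [238.7517 243.5391]]
top line exp [[657.8453 281.9001]
 [635.8991 313.4291]]
scene [[167.1555 348.3233]
 [234.3888 320.0399]
 [302.7996 353.4554]
 [235.3159 382.839 ]]
top [[561.2355 289.7672]
 [675.2112 289.5799]
 [678.3865 400.9635]
 [563.8242 401.0762]]
```

Run:
```python
from h import *
p=np.array(get_obs()["position"]); c=p[:2]; th=np.linspace(0,2*np.pi,60)
sq=np.array([[.014,.014],[.014,-.014],[-.014,-.014],[-.014,.014]])
B=np.array([[*(c+Rz.apply([*d,0])[:2]),.151] for d in sq]); K=np.c_[c[0]+.011*np.cos(th),c[1]+.011*np.sin(th),0*th+.151]
out=[]; f=14
for n,x,y,b in(("scene",288,147,(-.22,.5)),("top",321,150,(-1,-1.4))):
    a=camera(n)[:,:,::-1][y:y+28,x:x+28]; a=np.clip(a.astype(float)*1.5,0,255).astype(np.uint8); a=cv2.resize(a,None,fx=f,fy=f,interpolation=cv2.INTER_CUBIC)
    for Q,col in((B,(0,0,255)),(K,(0,255,0))):
        q=((proj(n,Q)+b+.5-[x,y])*f).astype(np.int32); cv2.polylines(a,[q],True,col,1)
    out.append(a)
cv2.imwrite("pics/g6.png",np.hstack(out))
```

```text
(no output)
```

View pics/g6.png

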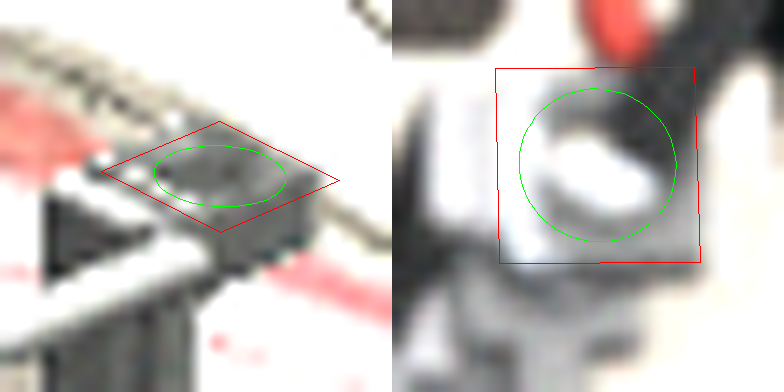

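Overlay: the scene outline sits about 1 px right of the block, and the top outline fits to within about 0.3 px. So the rod is within about 1 mm of the hole axis. I'll shift it slightly and descend gently, watching the force.

move_arm(
  moves=[
    [[0.03,0.02,0.5],[0,0,0],0],
    [[0,0,0.5],[0,0,0],0],
    [[0,0,0.3],[0,0,0],0],
    [[0,0,0.2],[0,0,0],0],
    [[0,0,0],[0,0,0],0],
  ],
)

```text
clock: 19.52
position: [0.4798, -0.034, 0.2661]
ee_rot: [0.717, 0.697, 0.001, -0.0]
ft_force: [0.5, -0.6, -0.6]
grip_width: 0.225
```

move_arm(
  moves=[
    [[0,0,0.1],[0,0,0],0],
    [[0,0,0.1],[0,0,0],0],
    [[0,0,0],[0,0,0],0],
  ],
)

```text
clock: 19.9
position: [0.4801, -0.034, 0.2613]
ee_rot: [0.717, 0.697, 0.001, 0.0]
ft_force: [4.5, -1.1, -2.2]
grip_width: 0.225
```

move_arm(
  moves=[
    [[0,0,0.1],[0,0,0],0],
    [[0,0,0.1],[0,0,0],0],
    [[0,0,0],[0,0,0],0],
  ],
)

```text
clock: 20.27
position: [0.4801, -0.034, 0.2561]
ee_rot: [0.717, 0.697, 0.001, 0.0]
ft_force: [5.3, -1.7, -0.7]
grip_width: 0.225
```

The foot is in the upper bushing at z about 0.139. Force +5 N in x means the hole lies further in +x, so I'll correct by about 1.2 mm.

move_arm(
  moves=[
    [[-0.02,0.05,0.05],[0,0,0],0],
    [[0,0,0.1],[0,0,0],0],
    [[0,0,0],[0,0,0],0],
  ],
)

```text
clock: 20.65
position: [0.4806, -0.0343, 0.2519]
ee_rot: [0.717, 0.697, 0.0, -0.001]
ft_force: [2.3, -0.7, -2.1]
grip_width: 0.22
```

move_arm(
  moves=[
    [[0,0,0.2],[0,0,0],0],
    [[0,0,0.2],[0,0,0],0],
    [[0,0,0],[0,0,0],0],
  ],
)

```text
clock: 21.02
position: [0.4806, -0.0344, 0.2418]
ee_rot: [0.717, 0.697, 0.0, -0.001]
ft_force: [2.9, -0.6, -2.1]
grip_width: 0.223
```

move_arm(
  moves=[
    [[0,0.06,0],[0,0,0],0],
    [[0,0,0],[0,0,0],0],
    [[0,0,0],[0,0,0],0],
  ],
)

```text
clock: 21.4
position: [0.4822, -0.0343, 0.2424]
ee_rot: [0.717, 0.697, 0.0, -0.001]
ft_force: [-0.0, 0.8, -0.3]
grip_width: 0.227
```

move_arm(
  moves=[
    [[0,0.06,0],[0,0,0],0],
    [[0,0,0],[0,0,0],0],
    [[0,0,0],[0,0,0],0],
  ],
)

```text
clock: 21.78
position: [0.4839, -0.0345, 0.2424]
ee_rot: [0.717, 0.697, 0.001, -0.0]
ft_force: [-0.7, 0.4, -1.3]
grip_width: 0.226
```

move_arm(
  moves=[
    [[0,0.06,0],[0,0,0],0],
    [[0,0,0],[0,0,0],0],
    [[0,0,0],[0,0,0],0],
  ],
)

```text
clock: 22.15
position: [0.4852, -0.0346, 0.2424]
ee_rot: [0.717, 0.697, 0.0, -0.001]
ft_force: [-2.1, -0.2, -0.6]
grip_width: 0.222
```

X play runs from about 0.4808 to 0.4849, so the centre is about 0.4828. Same for y.

move_arm(
  moves=[
    [[0,-0.1,0],[0,0,0],0],
    [[0.06,0,0],[0,0,0],0],
    [[0,0,0],[0,0,0],0],
    [[0,0,0],[0,0,0],0],
  ],
)

```text
clock: 22.65
position: [0.483, -0.033, 0.2425]
ee_rot: [0.717, 0.697, 0.001, -0.0]
ft_force: [0.3, -0.6, -1.0]
grip_width: 0.224
```

move_arm(
  moves=[
    [[0.06,0,0],[0,0,0],0],
    [[0,0,0],[0,0,0],0],
    [[0,0,0],[0,0,0],0],
  ],
)

```text
clock: 23.02
position: [0.483, -0.032, 0.2425]
ee_rot: [0.718, 0.696, 0.0, -0.0]
ft_force: [-0.4, -5.0, 1.0]
grip_width: 0.225
```

move_arm(
  moves=[
    [[-0.14,0,0],[0,0,0],0],
    [[0,0,0],[0,0,0],0],
    [[0,0,0],[0,0,0],0],
  ],
)

```text
clock: 23.4
position: [0.4829, -0.0344, 0.2424]
ee_rot: [0.717, 0.697, 0.001, -0.001]
ft_force: [-0.5, -0.1, -1.1]
grip_width: 0.219
```

move_arm(
  moves=[
    [[-0.06,0,0],[0,0,0],0],
    [[0,0,0],[0,0,0],0],
    [[0,0,0],[0,0,0],0],
  ],
)

```text
clock: 23.78
position: [0.4829, -0.0364, 0.2424]
ee_rot: [0.717, 0.697, 0.001, -0.0]
ft_force: [0.6, 0.4, -1.3]
grip_width: 0.223
```

move_arm(
  moves=[
    [[0.07,0,0],[0,0,0],0],
    [[0,0,0.4],[0,0,0],0],
    [[0,0,0.4],[0,0,0],0],
    [[0,0,0.3],[0,0,0],0],
    [[0,0,0],[0,0,0],0],
  ],
)

```text
clock: 24.4
position: [0.4825, -0.0347, 0.2142]
ee_rot: [0.717, 0.697, 0.0, -0.001]
ft_force: [0.1, -1.0, -0.0]
grip_width: 0.224
```

move_arm(
  moves=[
    [[0,0,0.15],[0,0,0],0],
    [[0,0,0.15],[0,0,0],0],
    [[0,0,0],[0,0,0],0],
  ],
)

```text
clock: 24.78
position: [0.4828, -0.0346, 0.2072]
ee_rot: [0.717, 0.697, 0.0, -0.001]
ft_force: [-0.1, 0.7, -0.5]
grip_width: 0.222
```

move_arm(
  moves=[
    [[0,0,0.15],[0,0,0],0],
    [[0,0,0.15],[0,0,0],0],
    [[0,0,0],[0,0,0],0],
  ],
)

```text
clock: 25.15
position: [0.4827, -0.0346, 0.1996]
ee_rot: [0.717, 0.697, 0.0, -0.001]
ft_force: [-0.5, -0.1, -0.5]
grip_width: 0.225
```

It's in the lower bushing without force. Going on to foot z about 0.055.

move_arm(
  moves=[
    [[0,0,0.3],[0,0,0],0],
    [[0,0,0.3],[0,0,0],0],
    [[0,0,0.3],[0,0,0],0],
    [[0,0,0.2],[0,0,0],0],
    [[0,0,0],[0,0,0],0],
  ],
)

```text
clock: 25.78
position: [0.4827, -0.0346, 0.172]
ee_rot: [0.717, 0.697, 0.0, -0.001]
ft_force: [-0.3, -1.0, -0.9]
grip_width: 0.224
```

move_arm(
  moves=[
    [[0,0,0],[0,0,0],0],
    [[0,0,0],[0,0,0],0],
    [[0,0,0],[0,0,0],0],
  ],
)

```text
clock: 26.15
position: [0.483, -0.0345, 0.1726]
ee_rot: [0.717, 0.697, 0.001, -0.0]
ft_force: [-0.0, -0.9, -0.6]
grip_width: 0.224
```

Run:
```python
from h import *
o=get_obs(); print(o["position"],o["ee_rot"],o["ft_force"],o["torque"],o["joint_velocities"],"foot z",o["position"][2]-.117)
a=camera("scene")[:,:,::-1][115:275,190:345]
cv2.imwrite("pics/fin.png",cv2.resize(np.ascontiguousarray(a),(581,600),interpolation=cv2.INTER_CUBIC))
```

```text
[ 0.483  -0.0345  0.1726] [ 0.7174  0.6967  0.0007 -0.0003] [-0.0201 -0.8506 -0.5843] [-0.0315  0.0104  0.0394] [-0.001  -0.0005  0.0001  0.0005 -0.0007 -0.0005  0.0001] foot z 0.05561746622548029
```

View pics/fin.png

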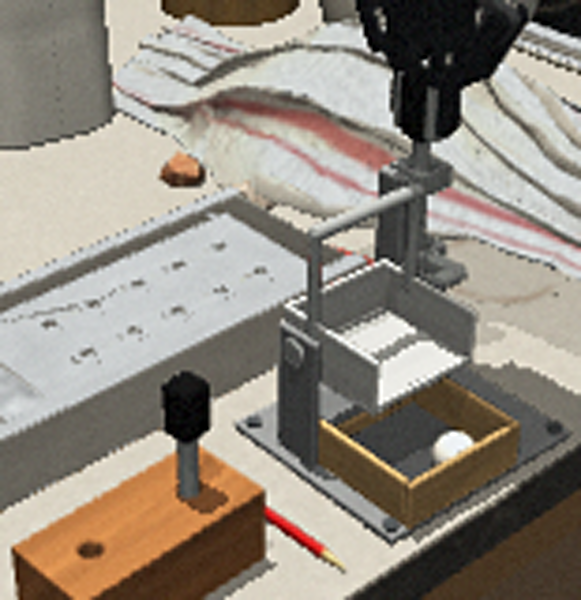

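The rod is seated through the upper bushing at (425,165), the ball is in the tray at (452,447), the pan is level, and the short rod is still in the rack at (187,420). Forces are under 1 N, so I'm handing in.

```bash
python3 -c "
from workcell import *
print(hand_in())"
```

```text
the job is handed in; nothing more can be done
None
```

The job is finished and handed in at about 26 s of the 70 s. No verdict came back.

- **Tipping:** I tipped the pan to about 44.8° by its bar and held it there until the picture showed the ball in the tray. I then brought it back level and pushed the bar against its stop, where it gave only about 0.1 mm more under 26 N.
- **Threading:** I took the longer black rod from the rack and lowered it through both bushings. It rubbed the upper one lightly on the way in (up to about 5 N), so I found the play in x and y by touch and centred it.
- **Last checks:** The rod is held upright (tool within 0.1°) and at rest, with wrist force about 1 N. Its foot is about 56 mm above the worktop, worked out from the tool height. The last picture shows the pan looking level, the ball in the tray, the short rod still in the rack, and the head clear above the upper bushing.
- **Not seen or in disagreement:**
  - The foot below the lower bushing was hidden from the camera. That it went through rests on the computed height and the descent without force.
  - The two cameras disagreed by about 4 mm on the upper bushing, and my camera estimate proved about 4 mm off in x when checked by touch. The final position is therefore from touch.
  - While bringing the pan back level I saw wrist forces of up to about 37 N, which I did not explain; they disappeared once I opened the fingers.

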